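# Bring the next specimen under the lens

## Task

Bring the next specimen of the viewer under the lens: push the hand wheel round clockwise (seen from above) by its upright red handle through exactly one full turn, until the handle stands at the yellow pointer again, without running past it. Then press the green lamp button right in and let it go, and draw back. Only push with the fingers, gently: do not grip the handle, and leave the other things on the bench where they are.

Things in the scene. Friction and masses are not known exactly. Their poses are not given: they have to be found in the camera images.
- crank_wheel (a joint): turn of the hand wheel in rad about its vertical axis: 0 at the start, growing clockwise seen from above, so 2 pi (6.283) after one full turn. The wheel has no stops, springs or catches: friction holds it where it is left, and about 2 to 4 N at the handle turns it. A black rim 194 mm across on three metal spokes, on a round blue housing on the viewer's white deck; rim top 110 mm and hub top 115 mm above the bench
- wheel_centre (a point): point on the wheel's vertical axis at rim height, 103 mm above the bench; the wheel turns about it
- handle: upright handle that stands on one spoke of the wheel, 70 mm from the wheel's axis, and goes round with it: metal collar 26 mm across below, red grip 22 mm across, rounded at the top. Origin: at the collar's foot on the handle's own axis, 101 mm above the bench; z up; the red grip spans 14 to 79 mm above the origin (115 to 180 mm above the bench). The grip also spins freely on its own axis, so it rolls along a finger
- pointer (a point): tip of the fixed yellow pointer just outside the rim, 103 mm from the wheel's axis, 106 mm above the bench; its bracket reaches out to 122 mm from the axis and 109 mm above the bench. The handle stands in line between it and the wheel's axis at the start and must do so again at the end. The pointer may stand in any direction round the wheel
- carousel (a joint): turn of the white specimen carousel (190 mm across, six specimens, tallest about 86 mm above the bench) in rad, geared to the wheel: one sixth of the wheel's turn, 1.047 after one full turn of the wheel
- lamp_button (a joint): travel of the green lamp button: 0 out, 0.006 m fully in (spring: about 5 N when fully in; it comes back out by itself)
- lamp_button_top (a point): centre of the top face of the green push button, 30 mm across, 122 mm above the bench, pressed straight down; it stands on a 50 mm square grey pod (top 100 mm above the bench) on the viewer's deck, beside the carousel, about 164 mm from the wheel's axis
- viewer: the specimen viewer, fixed to the bench: white deck 220 x 490 mm, 15 mm thick. Origin: on the bench under the wheel's axis; the carousel's axis is 250 mm along its +y; the lens (70 mm across, 175 mm above the bench) stands over the far end of the carousel, 317 mm along +y, its post at 362 mm, 176 mm tall
- tray: white tray, 300 x 210 mm, rim 20 mm high, fixed; bystander. Origin: centre of its underside
- beaker: empty glass beaker, 68 mm across, 85 mm tall, loose in the tray; bystander. Origin: centre of its underside
- stain_bottle: amber bottle with black cap, 44 mm across, 85 mm tall, loose in the tray; bystander. Origin: centre of its underside
- stopper: brown rubber stopper, 28 mm across, 26 mm tall, loose on the viewer's deck on the far side of the wheel; bystander. Origin: centre of its underside
- eye_model: model eye, 64 mm ball on a grey 70 mm square foot, 107 mm tall, loose; bystander. Origin: centre of its underside
- teeth_model: pink model jaws with white teeth, 70 x 85 mm, 90 mm tall, loose; bystander. Origin: centre of its underside
- dish: flat glass dish, 90 mm across, 16 mm tall, loose; bystander. Origin: centre of its underside

How it is judged:
On the way, in this order (a step that is already met when the one before it is completed fails the run):
1. the handle is pushed on its way round (contact force between the fingers and handle above 0.3 N and value of joint crank_wheel between 1 and 5.5 rad), for 0.05 s.
2. the wheel stands at one full turn, within 0.15 rad (value of joint crank_wheel between 6.133 and 6.433 rad and velocity of joint crank_wheel below 0.1 rad/s), for 0.2 s.
3. then the lamp button is pressed in, at least 4.5 of its 6 mm (value of joint lamp_button above 0.0045 m), for 0.05 s.
At the end, for the whole second after the job is handed in: The wheel rests one full clockwise turn from its start, within 0.15 rad (about 10 mm at the handle), the lamp button has been pressed after that and is out again, and the other things are where they were (within 20 mm) (value of joint crank_wheel between 6.133 and 6.433 rad and velocity of joint crank_wheel between -0.02 and 0.02 rad/s and value of joint lamp_button below 0.002 m); the robot touches nothing.
It fails at once if the wheel is turned backwards (over 0.3 rad) from its start (value of joint crank_wheel below -0.3 rad).
It fails at once if the wheel is turned well past one turn (over 0.4 rad) (value of joint crank_wheel above 6.683 rad).
It fails at once if the handle is gripped or shoved hard (over 30 N) (contact force between the fingers and handle above 30 N).
It fails at once if another thing on the bench is moved or lifted (over 20 mm) (distance of any of beaker, stain_bottle, stopper, eye_model, teeth_model, dish from where it was at the start of the episode above 0.02 m).
It also fails if it takes over 66 s, if anything falls off the work surface, if the arm or the gripper's body presses on something with over 40 N, if the wrist force passes 120 N, or if a joint passes its speed limit or range.

## Robot

A 6-joint arm with a two-finger parallel gripper is mounted at the origin on the work surface. World frame = base frame: x ahead of the robot, y to its left, z up, the work surface at z = 0. Lengths are in m, angles in rad, forces in N, time in s.
With the tool pointing down it reaches from about 0.35 to 0.875 m from the base axis. Payload 4.2 kg.
Tool frame: the origin (TCP) lies at the very end of the fingers, on their centre line; the grasp point (between the pads) lies pinch_z behind it (pinch_z is the distance from the TCP to the grasp point, in m); x points along the fingers, z is the direction in which the jaws open and shut, and the axes are right-handed (so a half turn about x gives the same grasp; the last joint's range is limited). The gripper opens to 87 mm and grips with 3 to 60 N. Pads are 19 mm wide; open, the fingers measure 117 mm over their backs; the gripper's body (75 mm by 190 mm) begins 51 mm behind the grasp point.
Start: joints at [1.527, 0.385, 0.008, 0, -1.194, -0.259], TCP at [0.186, 0.597, 0.191] pointing down, gripper open.
Joint ranges: [-3.14, 3.14], [-1.21, 2.06], [-1.07, 1.41], [-3.16, 2.05], [-2.99, -0.16], [-3.1, 3.1]. Speed limits (rad/s): [2.79, 2.79, 3.14, 3.14, 3.14, 3.14].

## Interface

Orientations are given as a rotation vector (axis times angle).
In Python, from workcell import get_state, grab_frame, camera_model, close_job, pinch_z gives the robot as it stands. The module is installed in compiled form; this text tells all that it offers.
- The arm moves only by the tool step_arm, never from a script. Its argument "plan" is a list of rows, each a list of 4 numbers: the shift along the tool's x, y, z in m, then the turn about the tool's x in degrees. In form: [[dx, dy, dz, twist], ...]. A call has 1 to 5 rows; each row is the pose to reach, as a shift and turn from the pose commanded when the call began, along the tool's axes at that moment; what a row does not reach only later rows make up. A row lasts 1/10 s, in which the tool goes at most 50 mm and 8.59 degrees, less where a joint would pass 70% of its speed; a pose out of reach is approached as far as the arm can. A call with a gripper value outside its range is refused whole. "claw" is the finger opening in m, from 0 to 0.087, set as the call begins (left out, the last holds). The fingers move at their own pace and stop on an object; the grip force is fixed at half the most. Time passes only in rows, so rows that repeat a pose let the fingers close. It gives the time, the measured TCP pose, the force and the opening at its end, in the units of the state.
- get_state(): the state, without advancing time (a new reading comes with each control period).
- grab_frame(name): name is "scene" or "side" or "wrist"; returns (picture, depth): 400x640x3 uint8, red, green, blue; 400x640 float32, m along the optical axis (not along the pixel's ray), 0 where there is no reading.
- camera_model(name): a dict with "fx", "fy", "cx", "cy" (pixels), "k1" (the pictures are not rectified: a ray, as slopes to the right and down, at radius r is drawn at 1 + k1 r^2 times it, then the intrinsics apply), "origin" and "attitude" of the camera in the world. Camera axes: x right, y down, z forward; pixel columns grow to the right and rows downward; lengths in m; the calibration is good to about 2 mm. A picture is of the moment at which its call begins: read the wrist's pose just before it. camera_model takes no time and is no camera call; for the wrist camera it gives the pose at the moment of the call.
- close_job(): hands the job in, once; it reports no verdict.
The state is a dict: "time": time; "joints": joint angles; "qvel": joint speeds; "tau": joint torques, N m; "tool_pos": TCP position; "tool_rot": TCP orientation; "ft_force": force on the tool from outside, world axes, zero at the start; "wrist_torque": the same for the moment, N m; "gripper_width": finger opening in m.
Only numpy, scipy, OpenCV 4.12 (cv2) and the standard library are available. Lean on these libraries where they do the work, as an engineer would, in place of code of your own. Each camera call takes 0.05 s, during which the arm holds its last target.

## Working session

There is one attempt and no reset: what is moved stays moved. The work goes in short steps, Python scripts to look and compute and a tool call to move; the robot and the scene stay as the last step left them, time stands still between calls to the robot, and variables do not carry over. Pictures are saved under pics/ and viewed, and the job is handed in when it is done.

Besides the shell and the picture viewer there is one more tool, called after "Emit:" as a command line: name --pt "numbers of a row" for each row, then --argument value for the rest. step_arm: Moves the arm, as the interface text tells. Its arguments: {"type":"object","properties":{"plan":{"type":"array","items":{"type":"array","items":{"type":"number"}}},"claw":{"type":"number"}},"required":["plan"]}

```bash
mkdir -p pics; ls; python3 - <<'E'
from workcell import *
import workcell,cv2
s=get_state(); print(s); print(pinch_z if not callable(pinch_z) else pinch_z())
for n in ["scene","side"]:
    p,d=grab_frame(n); cv2.imwrite(f"pics/{n}0.png",p[:,:,::-1]); print(n,camera_model(n))
E
```

```text
pics
{'time': 0.0, 'joints': array([ 1.52655504e+00,  3.85567508e-01,  6.63563342e-03, -5.19226010e-04,
       -1.19400515e+00, -2.58601090e-01]), 'qvel': array([-0.00120964,  0.00133253, -0.00135293, -0.00051015, -0.00281582,
        0.00139784]), 'tau': array([ 3.95980669e-04, -3.90673113e+01,  1.87403941e+01,  4.21971023e+00,
        1.10033032e-02, -1.87887249e-04]), 'tool_pos': array([0.18617461, 0.59592246, 0.18965391]), 'tool_rot': array([ 1.42699455,  1.04886037, -1.43004202]), 'ft_force': array([-0.6770362 ,  0.00989231,  0.20458408]), 'wrist_torque': array([-0.01412452, -0.00924302,  0.00237939]), 'gripper_width': 0.08724629686453401}
0.0187
scene {'fx': 487.4914000885721, 'fy': 487.4914000885721, 'cx': 326.60583550844905, 'cy': 198.72209946501943, 'k1': 0.011099980769933139, 'origin': array([ 1.52862879, -0.55502572,  0.86559213]), 'attitude': array([-1.89267737, -1.1672316 ,  0.64231894])}
side {'fx': 407.28818904098557, 'fy': 407.28818904098557, 'cx': 324.17741445021215, 'cy': 197.76935317732062, 'k1': 0.03333160902191887, 'origin': array([ 0.16851431, -1.20937436,  0.77924028]), 'attitude': array([-2.05755184,  0.26749299, -0.15539772])}
```

View pics/scene0.png

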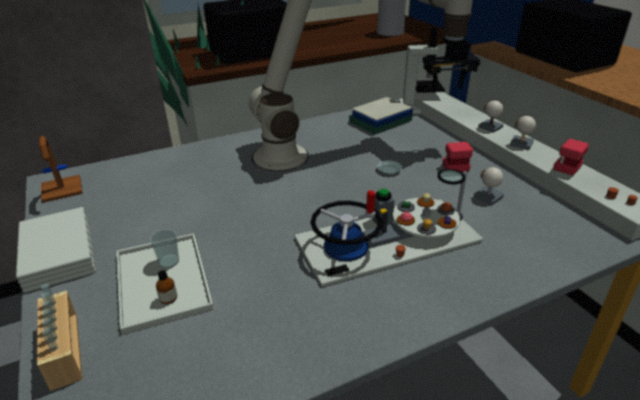

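View pics/side0.png

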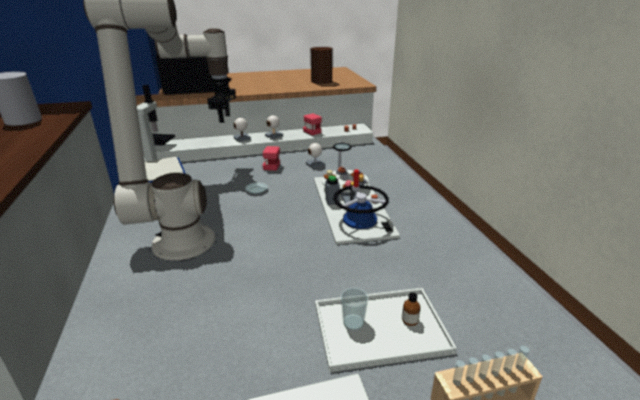

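Both views show the wheel near scene (347,225) and side (360,200). I'll enlarge both.

```bash
python3 - <<'E'
import cv2
a=cv2.imread("pics/scene0.png")[160:290,280:500]; cv2.imwrite("pics/sc_c.png",cv2.resize(a,None,fx=3.6,fy=3.6,interpolation=cv2.INTER_CUBIC))
a=cv2.imread("pics/side0.png")[130:255,290:420]; cv2.imwrite("pics/si_c.png",cv2.resize(a,None,fx=4.6,fy=4.6,interpolation=cv2.INTER_CUBIC))
E
```

```text
(no output)
```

View pics/sc_c.png

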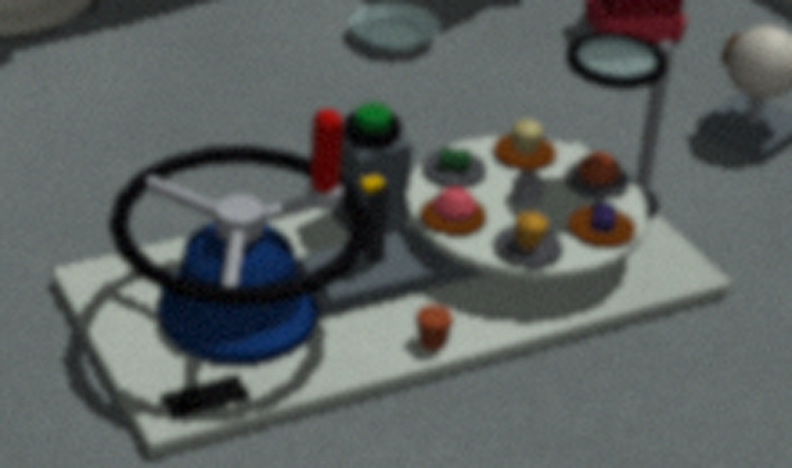

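View pics/si_c.png

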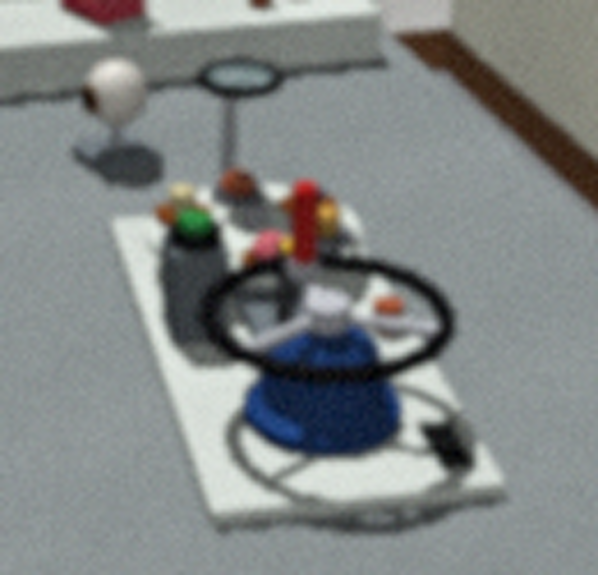

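```bash
cat > h.py <<'E'
import numpy as np, cv2
from scipy.spatial.transform import Rotation as R
from workcell import *
def ray(cm,u,v):
    K=np.array([[cm['fx'],0,cm['cx']],[0,cm['fy'],cm['cy']],[0,0,1.]])
    p=cv2.undistortPoints(np.array([[[u,v]]],float),K,np.array([cm['k1'],0,0,0.]))[0,0]
    return R.from_rotvec(cm['attitude']).apply([p[0],p[1],1])
def at_z(cm,u,v,z):
    r=ray(cm,u,v); o=cm['origin']; return o+r*(z-o[2])/r[2]
def proj(cm,P):
    q=R.from_rotvec(cm['attitude']).inv().apply(np.atleast_2d(P)-cm['origin'])
    K=np.array([[cm['fx'],0,cm['cx']],[0,cm['fy'],cm['cy']],[0,0,1.]])
    return cv2.projectPoints(q.reshape(-1,1,3),np.zeros(3),np.zeros(3),K,np.array([cm['k1'],0,0,0.]))[0][:,0]
def axis():
    s=get_state(); return s['time'],s['tool_pos'],R.from_rotvec(s['tool_rot']).as_matrix()
E
python3 - <<'E'
from h import *
sc=camera_model('scene'); si=camera_model('side')
f=lambda x,y:(280+x/3.6,160+y/3.6); g=lambda x,y:(290+x/4.6,130+y/4.6)
for n,p,q,z in [("hub",(242,203),(328,296),.115),("handletop",(329,113),(306,184),.178),("handlebase",(326,188),(304,258),.115),("button",(374,115),(193,218),.122),("ptr",(373,182),(286,244),.107),("lens",(618,58),(240,77),.175),("stopper",(434,313),(388,305),.041)]:
    print(n,at_z(sc,*f(*p),z).round(4),at_z(si,*g(*q),z).round(4))
print(axis())
E
```

```text
hub [ 0.6008 -0.0415  0.115 ] [ 0.606  -0.0435  0.115 ]
handletop [0.6076 0.026  0.178 ] [0.6083 0.0216 0.178 ]
handlebase [0.6124 0.0236 0.115 ] [0.6087 0.0207 0.115 ]
button [0.5514 0.1033 0.122 ] [0.5406 0.098  0.122 ]
ptr [0.612  0.0655 0.107 ] [0.608  0.0626 0.107 ]
lens [0.6371 0.2662 0.175 ] [0.6263 0.2532 0.175 ]
stopper [0.6987 0.0688 0.041 ] [0.6973 0.0587 0.041 ]
(0.1, array([0.18617489, 0.59599679, 0.18977211]), array([[-4.74405362e-04,  9.54463747e-01, -2.98326550e-01],
       [-1.89819094e-03, -2.98326906e-01, -9.54461866e-01],
       [-9.99998086e-01,  1.13478926e-04,  1.95328232e-03]]))
```

Emit:
step_arm --pt "-0.04 0 0 -6" --pt "-0.08 0 0 -12" --pt "-0.12 0 0 -17.35" --pt "-0.12 0 0 -17.35" --claw 0

```text
time: 0.5
tool_pos: [0.1874, 0.599, 0.3176]
tool_rot: [1.219, 1.216, -1.2]
ft_force: [-0.1, -1.1, 0.5]
gripper_width: 0.0629
```

```bash
python3 -c "
from h import *
print(axis())"
```

```text
(0.5, array([0.18735576, 0.59900569, 0.31760425]), array([[ 0.00315198,  0.99999398,  0.00144924],
       [ 0.01207949,  0.00141106, -0.99992604],
       [-0.99992207,  0.00316926, -0.01207497]]))
```

Emit:
step_arm --pt "0 0.021 0.039 0" --pt "0 0.042 0.078 0" --pt "0 0.063 0.117 0" --pt "0 0.084 0.156 0" --pt "0 0.105 0.195 0"

```text
time: 1.0
tool_pos: [0.2916, 0.3995, 0.31]
tool_rot: [1.208, 1.209, -1.21]
ft_force: [1.0, 1.1, 0.4]
gripper_width: 0.0228
```

Emit:
step_arm --pt "0 0.021 0.039 0" --pt "0 0.042 0.078 0" --pt "0 0.063 0.117 0" --pt "0 0.084 0.156 0" --pt "0 0.105 0.195 0"

```text
time: 1.5
tool_pos: [0.3964, 0.2047, 0.3102]
tool_rot: [1.209, 1.209, -1.21]
ft_force: [0.8, 0.5, 0.2]
gripper_width: 0.0005
```

Emit:
step_arm --pt "0 0.021 0.039 0" --pt "0 0.042 0.078 0" --pt "0 0.063 0.117 0" --pt "0 0.084 0.156 0" --pt "0 0.105 0.195 0"

```text
time: 2.0
tool_pos: [0.5015, 0.0098, 0.3101]
tool_rot: [1.209, 1.21, -1.21]
ft_force: [-0.3, 0.6, -0.1]
gripper_width: 0.0001
```

```bash
python3 - <<'E'
from h import *
print(axis()); print(get_state()['joints'])
p,d=grab_frame('wrist'); cv2.imwrite("pics/w1.png",p[:,:,::-1]); print(camera_model('wrist'))
E
```

```text
(2.0, array([0.50151648, 0.00977064, 0.31009501]), array([[-8.76962426e-04,  9.99999432e-01, -6.05895174e-04],
       [ 1.43773024e-04, -6.05769317e-04, -9.99999806e-01],
       [-9.99999605e-01, -8.77049367e-04, -1.43241706e-04]]))
[ 3.43397163e-01  1.07325001e-01 -6.86024231e-02 -4.37332649e-04
 -1.39564628e+00  1.22686971e+00]
{'fx': 282.3043147515761, 'fy': 282.3043147515761, 'cx': 319.5983564755745, 'cy': 200.57328582669035, 'k1': -0.02492951848423344, 'origin': array([0.57102611, 0.00561715, 0.50288164]), 'attitude': array([ 2.0814034 , -2.09321523, -0.25881351])}
```

View pics/w1.png

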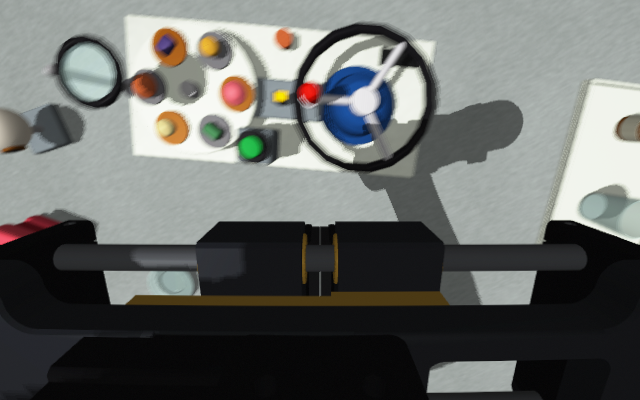

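```bash
python3 - <<'E'
import cv2
a=cv2.imread("pics/w1.png")[15:185,220:450]; cv2.imwrite("pics/w1c.png",cv2.resize(a,None,fx=3.4,fy=3.4,interpolation=cv2.INTER_CUBIC))
E
```

```text
(no output)
```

View pics/w1c.png

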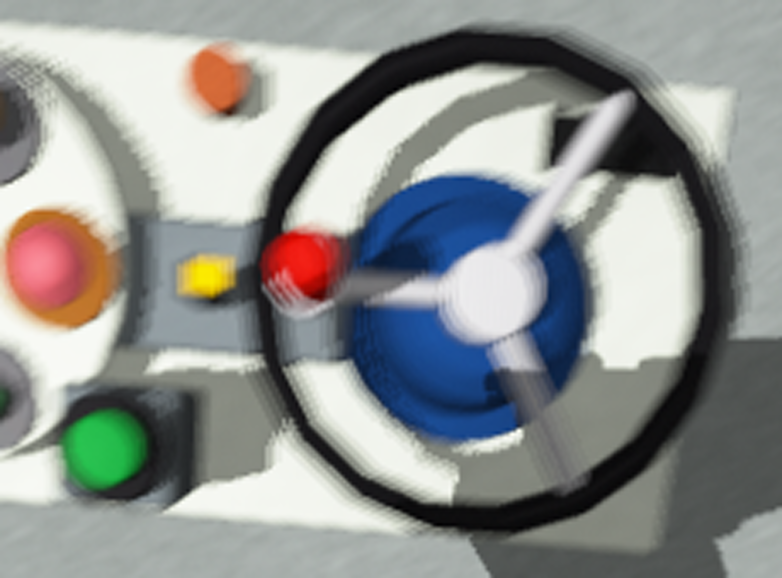

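```bash
python3 - <<'E'
from h import *
cm=camera_model('wrist')
p,d=grab_frame('wrist'); cv2.imwrite("pics/w2.png",p[:,:,::-1]); print(cm['origin'],axis()[1])
a=p[15:185,220:450,::-1]; cv2.imwrite("pics/w2c.png",cv2.resize(a,None,fx=3.4,fy=3.4,interpolation=cv2.INTER_CUBIC))
import json; json.dump({k:(v.tolist() if hasattr(v,'tolist') else v) for k,v in cm.items()},open('w2.json','w'))
E
```

```text
[0.57102611 0.00561715 0.50288164] [0.50231355 0.00775961 0.30917155]
```

View pics/w2c.png

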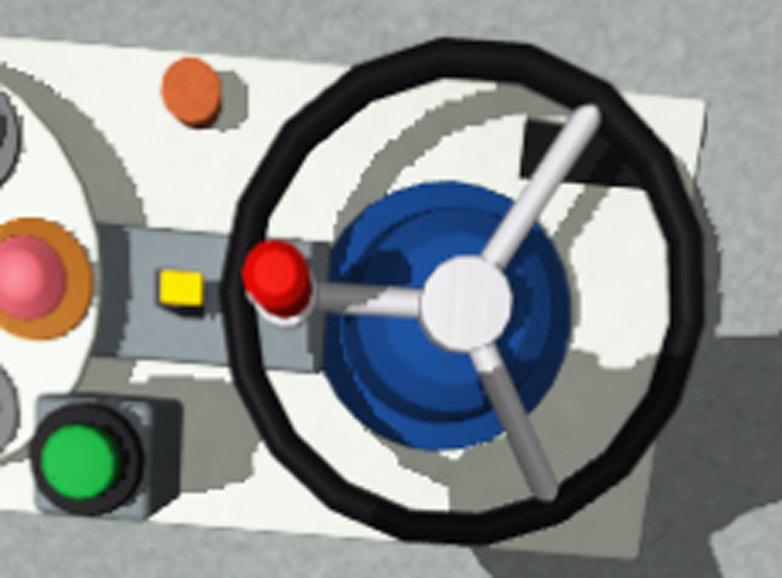

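```bash
python3 - <<'E'
from h import *
import json; cm={k:np.array(v) for k,v in json.load(open('w2.json')).items()}
f=lambda x,y:(220+x/3.4,15+y/3.4)
D={}
for n,p,z in [("hub",(466,303),.115),("rL",(225,304),.105),("rR",(703,290),.105),("rT",(470,38),.105),("rB",(460,545),.105),("htop",(272,271),.174),("button",(78,461),.122),("ptr",(181,288),.107),("stopper",(191,92),.041)]:
    D[n]=at_z(cm,*f(*p),z); print(n,D[n].round(4))
print('c',(D['rL']+D['rR'])/2,(D['rT']+D['rB'])/2, D['rL'][1]-D['rR'][1],D['rT'][0]-D['rB'][0])
for n in("htop","button","ptr"):
    v=(D[n]-D['hub'])[:2]; print(n,np.hypot(*v),np.degrees(np.arctan2(v[0],v[1])))
E
```

```text
hub [ 0.6021 -0.045   0.115 ]
rL [0.603  0.0489 0.105 ]
rR [ 0.6078 -0.14    0.105 ]
rT [ 0.6975 -0.0455  0.105 ]
rB [ 0.5064 -0.0463  0.105 ]
htop [0.6076 0.0258 0.174 ]
button [0.5434 0.1067 0.122 ]
ptr [0.609  0.0657 0.107 ]
stopper [0.697  0.0679 0.041 ]
c [ 0.60539299 -0.0455807   0.105     ] [ 0.60197868 -0.0458849   0.105     ] 0.1888908173063883 0.1911368114273655
htop 0.07100207994036074 4.393960485045956
button 0.16263682813913855 -21.17858467107974
ptr 0.11086274033976941 3.5287974250815903
```

Emit:
step_arm --pt "0.02 0.035 -0.008 0" --pt "0.06 0.0677 -0.0162 0" --pt "0.1 0.0677 -0.0162 0" --pt "0.14 0.0677 -0.0162 0" --pt "0.172 0.0677 -0.0162 0"

```text
time: 2.6
tool_pos: [0.5674, 0.028, 0.1353]
tool_rot: [1.207, 1.212, -1.213]
ft_force: [-0.1, 0.6, -0.4]
gripper_width: 0.0002
```

```bash
python3 - <<'E'
from h import *
p,d=grab_frame('wrist'); cv2.imwrite("pics/w3.png",p[:,:,::-1]); print(axis())
p,d=grab_frame('side'); a=p[130:255,290:420,::-1]; cv2.imwrite("pics/s3.png",cv2.resize(a,None,fx=4.6,fy=4.6,interpolation=cv2.INTER_CUBIC)); print(axis()[1])
E
```

```text
(2.65, array([0.56361007, 0.02751824, 0.13004249]), array([[-0.01428747,  0.99989641, -0.00174242],
       [-0.00167401, -0.00176652, -0.99999704],
       [-0.99989653, -0.01428451,  0.00169907]]))
[0.56465949 0.02735399 0.13316335]
```

View pics/w3.png

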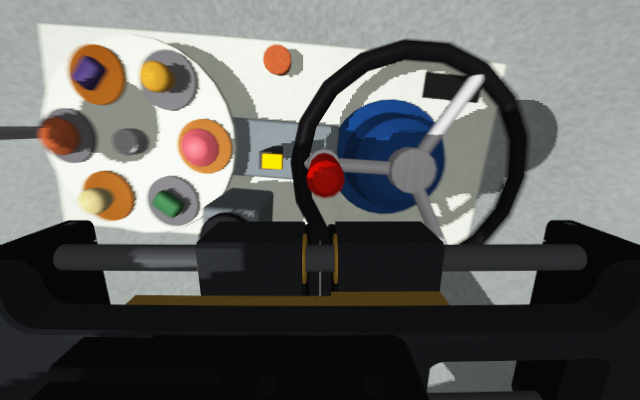

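View pics/s3.png

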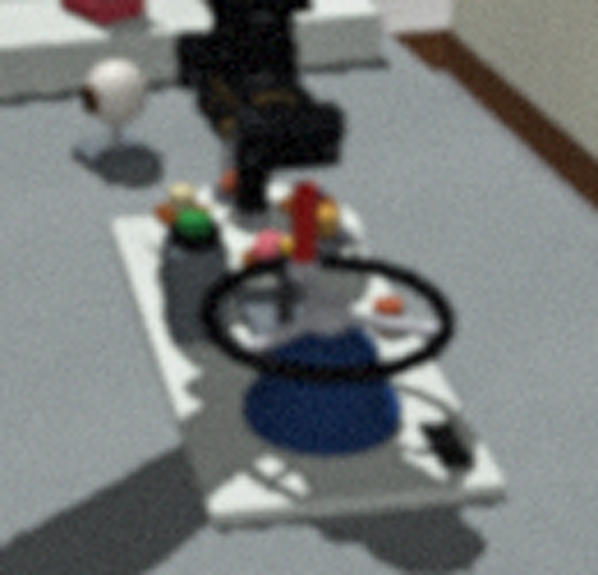

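```bash
cat > tab.py <<'E'
from h import *
import sys
C=np.array([.602,-.0453]);r=.07
def P(a): a=np.radians(a); return C+r*np.array([np.sin(a),np.cos(a)])
def table(a0,step,n):
    a=a0
    for k in range(n):
        b=P(a); rows=[]
        for i in range(1,6):
            q=P(a+i*step)-b; rows.append([0,round(q[0],4),round(-q[1],4),0])
        print(a,'->',a+5*step,rows); a+=5*step
E
python3 - <<'E'
from tab import *
print(axis()[1],P(-25)); table(-25,6,13)
E
```

```text
[0.56465949 0.02735399 0.13316335] [0.57241672 0.01814155]
-25 -> 5 [[0, np.float64(0.0068), np.float64(-0.0027), 0], [0, np.float64(0.0138), np.float64(-0.0048), 0], [0, np.float64(0.0211), np.float64(-0.006), 0], [0, np.float64(0.0284), np.float64(-0.0065), 0], [0, np.float64(0.0357), np.float64(-0.0063), 0]]
5 -> 35 [[0, np.float64(0.0073), np.float64(0.001), 0], [0, np.float64(0.0144), np.float64(0.0028), 0], [0, np.float64(0.0213), np.float64(0.0053), 0], [0, np.float64(0.0278), np.float64(0.0085), 0], [0, np.float64(0.034), np.float64(0.0124), 0]]
35 -> 65 [[0, np.float64(0.0058), np.float64(0.0045), 0], [0, np.float64(0.011), np.float64(0.0096), 0], [0, np.float64(0.0158), np.float64(0.0152), 0], [0, np.float64(0.0199), np.float64(0.0213), 0], [0, np.float64(0.0233), np.float64(0.0278), 0]]
65 -> 95 [[0, np.float64(0.0027), np.float64(0.0068), 0], [0, np.float64(0.0048), np.float64(0.0138), 0], [0, np.float64(0.006), np.float64(0.0211), 0], [0, np.float64(0.0065), np.float64(0.0284), 0], [0, np.float64(0.0063), np.float64(0.0357), 0]]
95 -> 125 [[0, np.float64(-0.001), np.floa
[... 1572 characters left out ...]
.float64(0.0028), np.float64(-0.0144), 0], [0, np.float64(0.0053), np.float64(-0.0213), 0], [0, np.float64(0.0085), np.float64(-0.0278), 0], [0, np.float64(0.0124), np.float64(-0.034), 0]]
305 -> 335 [[0, np.float64(0.0045), np.float64(-0.0058), 0], [0, np.float64(0.0096), np.float64(-0.011), 0], [0, np.float64(0.0152), np.float64(-0.0158), 0], [0, np.float64(0.0213), np.float64(-0.0199), 0], [0, np.float64(0.0278), np.float64(-0.0233), 0]]
335 -> 365 [[0, np.float64(0.0068), np.float64(-0.0027), 0], [0, np.float64(0.0138), np.float64(-0.0048), 0], [0, np.float64(0.0211), np.float64(-0.006), 0], [0, np.float64(0.0284), np.float64(-0.0065), 0], [0, np.float64(0.0357), np.float64(-0.0063), 0]]
```

Emit:
step_arm --pt "0 0.003 0.004 0" --pt "0 0.007 0.009 0" --pt "0 0.007 0.009 0"

```text
time: 3.0
tool_pos: [0.5779, 0.0186, 0.141]
tool_rot: [1.212, 1.206, -1.206]
ft_force: [-0.2, 0.2, -0.3]
gripper_width: 0.0006
```

Emit:
step_arm --pt "0 0.004 -0.002 0" --pt "0 0.007 -0.003 0" --pt "0 0.01 -0.004 0" --pt "0 0.014 -0.005 0" --pt "0 0.018 -0.0055 0"

```text
time: 3.5
tool_pos: [0.5937, 0.0242, 0.1388]
tool_rot: [1.208, 1.21, -1.21]
ft_force: [-2.2, 0.1, 1.3]
gripper_width: 0.0006
```

```bash
python3 - <<'E'
from tab import *
p,d=grab_frame('wrist'); cv2.imwrite("pics/w4.png",p[:,:,::-1]); print(axis()[1])
np.set_printoptions(legacy='1.25'); table(-7,6,12)
E
```

```text
[0.59463774 0.02427514 0.13865858]
-7 -> 23 [[0, 0.0073, -0.0005, 0], [0, 0.0146, -0.0003, 0], [0, 0.0219, 0.0008, 0], [0, 0.029, 0.0025, 0], [0, 0.0359, 0.005, 0]]
23 -> 53 [[0, 0.0066, 0.0032, 0], [0, 0.0128, 0.0071, 0], [0, 0.0186, 0.0116, 0], [0, 0.0238, 0.0167, 0], [0, 0.0286, 0.0223, 0]]
53 -> 83 [[0, 0.0041, 0.0061, 0], [0, 0.0075, 0.0125, 0], [0, 0.0103, 0.0193, 0], [0, 0.0123, 0.0264, 0], [0, 0.0136, 0.0336, 0]]
83 -> 113 [[0, 0.0005, 0.0073, 0], [0, 0.0003, 0.0146, 0], [0, -0.0008, 0.0219, 0], [0, -0.0025, 0.029, 0], [0, -0.005, 0.0359, 0]]
113 -> 143 [[0, -0.0032, 0.0066, 0], [0, -0.0071, 0.0128, 0], [0, -0.0116, 0.0186, 0], [0, -0.0167, 0.0238, 0], [0, -0.0223, 0.0286, 0]]
143 -> 173 [[0, -0.0061, 0.0041, 0], [0, -0.0125, 0.0075, 0], [0, -0.0193, 0.0103, 0], [0, -0.0264, 0.0123, 0], [0, -0.0336, 0.0136, 0]]
173 -> 203 [[0, -0.0073, 0.0005, 0], [0, -0.0146, 0.0003, 0], [0, -0.0219, -0.0008, 0], [0, -0.029, -0.0025, 0], [0, -0.0359, -0.005, 0]]
203 -> 233 [[0, -0.0066, -0.0032, 0], [0, -0.0128, -0.0071, 0], [0, -0.0186, -0.0116, 0], [0, -0.0238, -0.0167, 0], [0, -0.0286, -0.0223, 0]]
233 -> 263 [[0, -0.0041, -0.0061, 0], [0, -0.0075, -0.0125, 0], [0, -0.0103, -0.0193, 0], [0, -0.0123, -0.0264, 0], [0, -0.0136, -0.0336, 0]]
263 -> 293 [[0, -0.0005, -0.0073, 0], [0, -0.0003, -0.0146, 0], [0, 0.0008, -0.0219, 0], [0, 0.0025, -0.029, 0], [0, 0.005, -0.0359, 0]]
293 -> 323 [[0, 0.0032, -0.0066, 0], [0, 0.0071, -0.0128, 0], [0, 0.0116, -0.0186, 0], [0, 0.0167, -0.0238, 0], [0, 0.0223, -0.0286, 0]]
323 -> 353 [[0, 0.0061, -0.0041, 0], [0, 0.0125, -0.0075, 0], [0, 0.0193, -0.0103, 0], [0, 0.0264, -0.0123, 0], [0, 0.0336, -0.0136, 0]]
```

View pics/w4.png

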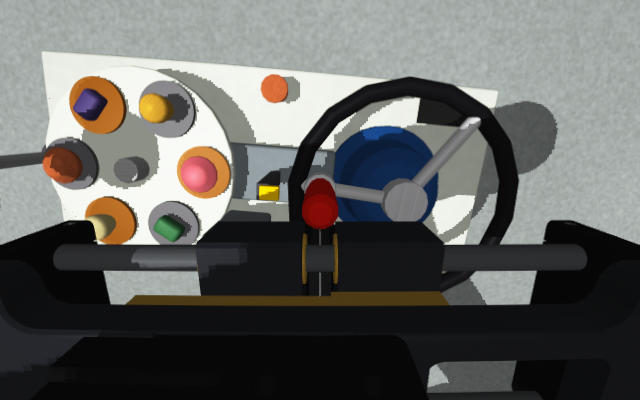

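Emit:
step_arm --pt "0 0.0073 -0.0005 0" --pt "0 0.0146 -0.0003 0" --pt "0 0.0219 0.0008 0" --pt "0 0.029 0.0025 0" --pt "0 0.0359 0.005 0"

```text
time: 4.05
tool_pos: [0.6308, 0.0195, 0.1386]
tool_rot: [1.21, 1.209, -1.209]
ft_force: [-1.7, 0.6, 1.0]
gripper_width: 0.0002
```

Emit:
step_arm --pt "0 0.0066 0.0032 0" --pt "0 0.0128 0.0071 0" --pt "0 0.0186 0.0116 0" --pt "0 0.0238 0.0167 0" --pt "0 0.0286 0.0223 0"

```text
time: 4.55
tool_pos: [0.6595, -0.0031, 0.1387]
tool_rot: [1.21, 1.209, -1.208]
ft_force: [0.2, 2.4, 0.1]
gripper_width: 0.0004
```

```bash
python3 - <<'E'
from tab import *
p,d=grab_frame('wrist'); cv2.imwrite("pics/w5.png",p[:,:,::-1]); print(axis()[1],P(53),get_state()['ft_force'])
E
```

```text
[ 0.66009071 -0.00424411  0.13864245] [ 0.65790449 -0.00317295] [ 1.14848632 -0.43422086  0.15695475]
```

View pics/w5.png

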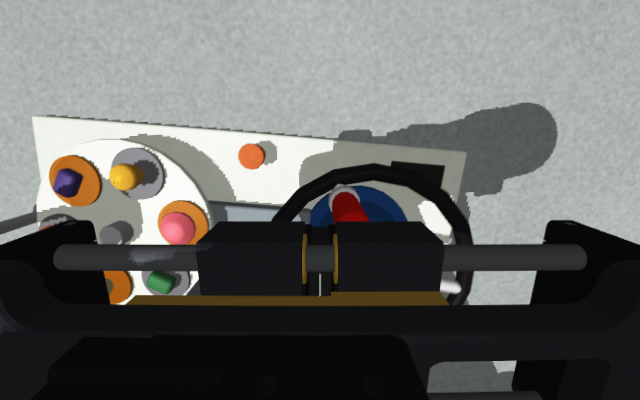

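Emit:
step_arm --pt "0 0.0036 0.0055 0" --pt "0 0.007 0.012 0" --pt "0 0.0095 0.019 0" --pt "0 0.0115 0.026 0" --pt "0 0.0125 0.033 0"

```text
time: 5.1
tool_pos: [0.6713, -0.0367, 0.1388]
tool_rot: [1.209, 1.209, -1.209]
ft_force: [-0.1, 3.3, -0.6]
gripper_width: 0.0004
```

Emit:
step_arm --pt "0 0.0005 0.0073 0" --pt "0 0.0003 0.0146 0" --pt "0 -0.0008 0.0219 0" --pt "0 -0.0025 0.029 0" --pt "0 -0.005 0.0359 0"

```text
time: 5.6
tool_pos: [0.6659, -0.0724, 0.1388]
tool_rot: [1.21, 1.209, -1.209]
ft_force: [-0.2, 3.5, 0.9]
gripper_width: 0.0003
```

```bash
python3 - <<'E'
from tab import *
p,d=grab_frame('side'); print(axis()[1],P(113),get_state()['ft_force'])
a=p[130:255,290:420,::-1]; cv2.imwrite("pics/s6.png",cv2.resize(a,None,fx=4.6,fy=4.6,interpolation=cv2.INTER_CUBIC))
E
```

```text
[ 0.66534736 -0.07358961  0.1388616 ] [ 0.66643534 -0.07265118] [-0.40204285  0.37221684 -0.391026  ]
```

View pics/s6.png

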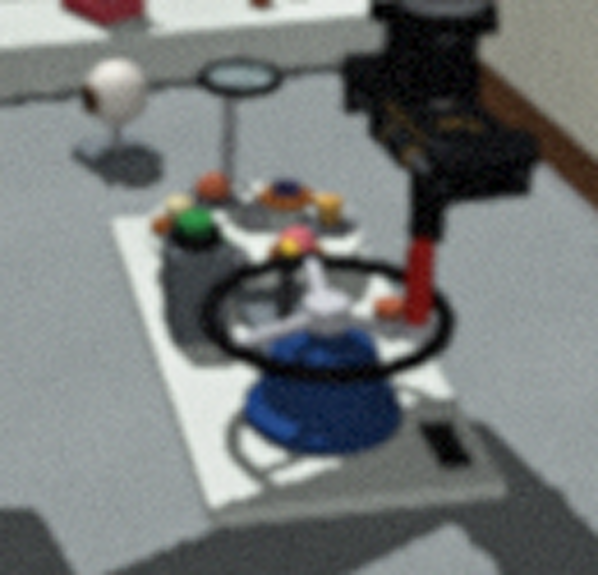

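Emit:
step_arm --pt "0 -0.0032 0.0066 0" --pt "0 -0.0071 0.0128 0" --pt "0 -0.0116 0.0186 0" --pt "0 -0.0167 0.0238 0" --pt "0 -0.0223 0.0286 0"

```text
time: 6.15
tool_pos: [0.6438, -0.1014, 0.139]
tool_rot: [1.209, 1.208, -1.209]
ft_force: [1.7, 1.6, -1.0]
gripper_width: 0.0007
```

Emit:
step_arm --pt "0 -0.0061 0.0041 0" --pt "0 -0.0125 0.0075 0" --pt "0 -0.0193 0.0103 0" --pt "0 -0.0264 0.0123 0" --pt "0 -0.0336 0.0136 0"

```text
time: 6.65
tool_pos: [0.6097, -0.1144, 0.1389]
tool_rot: [1.21, 1.209, -1.209]
ft_force: [3.6, 1.1, 0.6]
gripper_width: 0.0008
```

```bash
python3 - <<'E'
from tab import *
print(at_z(camera_model('side'),290+418/4.6,130+318/4.6,.117))
p,d=grab_frame('side'); print(axis()[1],P(173),get_state()['ft_force'])
a=p[130:255,290:420,::-1]; cv2.imwrite("pics/s7.png",cv2.resize(a,None,fx=4.6,fy=4.6,interpolation=cv2.INTER_CUBIC))
E
```

```text
[ 0.65690995 -0.09626052  0.117     ]
[ 0.60818135 -0.11427983  0.13893217] [ 0.61053085 -0.11477823] [-0.82316769  1.0104561  -1.4799732 ]
```

View pics/s7.png

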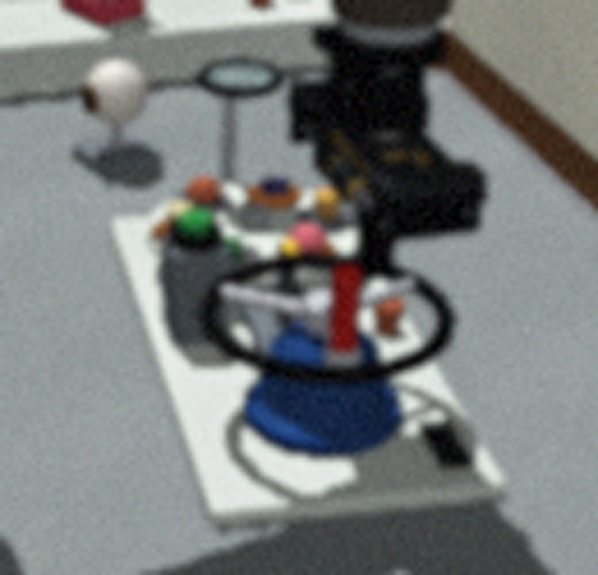

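Emit:
step_arm --pt "0 -0.0073 0.0005 0" --pt "0 -0.0146 0.0003 0" --pt "0 -0.0219 -0.0008 0" --pt "0 -0.029 -0.0025 0" --pt "0 -0.0359 -0.005 0"

```text
time: 7.2
tool_pos: [0.5734, -0.1093, 0.1389]
tool_rot: [1.208, 1.209, -1.21]
ft_force: [3.0, -0.8, -0.0]
gripper_width: 0.0003
```

Emit:
step_arm --pt "0 -0.0066 -0.0032 0" --pt "0 -0.0128 -0.0071 0" --pt "0 -0.0186 -0.0116 0" --pt "0 -0.0238 -0.0167 0" --pt "0 -0.0286 -0.0223 0"

```text
time: 7.7
tool_pos: [0.5445, -0.0867, 0.1387]
tool_rot: [1.208, 1.21, -1.211]
ft_force: [-0.1, -2.7, 0.8]
gripper_width: 0.0006
```

```bash
python3 - <<'E'
from tab import *
c=camera_model('side')
print(at_z(c,290+344/4.6,130+348/4.6,.117))
p,d=grab_frame('side'); print(axis()[1],P(233),get_state()['ft_force'])
a=p[130:255,290:420,::-1]; cv2.imwrite("pics/s8.png",cv2.resize(a,None,fx=4.6,fy=4.6,interpolation=cv2.INTER_CUBIC))
E
```

```text
[ 0.58972242 -0.12403271  0.117     ]
[ 0.54385989 -0.08577528  0.13861115] [ 0.54609551 -0.08742705] [-1.35587383  0.89228562  0.18726667]
```

View pics/s8.png

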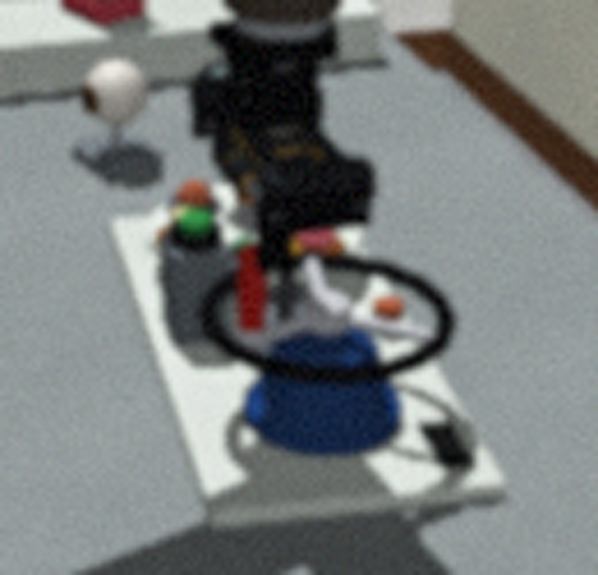

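Emit:
step_arm --pt "0 -0.0033 -0.0061 0" --pt "0 -0.0065 -0.0125 0" --pt "0 -0.009 -0.0193 0" --pt "0 -0.011 -0.0264 0" --pt "0 -0.012 -0.0336 0"

```text
time: 8.25
tool_pos: [0.5333, -0.0526, 0.1386]
tool_rot: [1.209, 1.21, -1.21]
ft_force: [1.2, -2.1, -0.3]
gripper_width: 0.0002
```

Emit:
step_arm --pt "0 -0.0005 -0.0073 0" --pt "0 -0.0003 -0.0146 0" --pt "0 0.0008 -0.0219 0" --pt "0 0.0025 -0.029 0" --pt "0 0.005 -0.0359 0"

```text
time: 8.75
tool_pos: [0.5386, -0.0169, 0.1387]
tool_rot: [1.209, 1.209, -1.21]
ft_force: [-0.4, -3.2, -0.3]
gripper_width: 0.0003
```

```bash
python3 - <<'E'
from tab import *
c=camera_model('side')
print(at_z(c,290+252/4.6,130+328/4.6,.117))
p,d=grab_frame('wrist');cv2.imwrite("pics/w9.png",p[:,:,::-1]); print(axis()[1],P(293),get_state()['ft_force'])
E
```

```text
[ 0.53523266 -0.07926536  0.117     ]
[ 0.5392768  -0.01587944  0.13864956] [ 0.53756466 -0.01794882] [ 0.59055247 -0.05759247 -0.94576645]
```

View pics/w9.png

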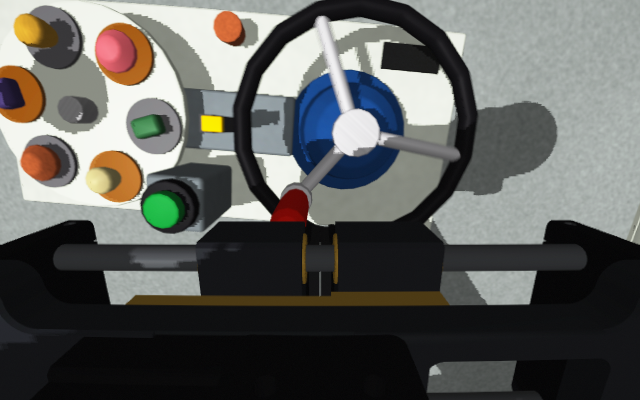

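```bash
python3 - <<'E'
from tab import *
c=camera_model('wrist')
h=at_z(c,356,132,.115)
for u,v,z in [(299,190,.112),(322,22,.105),(453,153,.105)]:
    q=at_z(c,u,v,z)-h; print(h,q,np.hypot(*q[:2]),np.degrees(np.arctan2(q[0],q[1]))%360)
np.set_printoptions(legacy='1.25'); table(294,5,4)
E
```

```text
[ 0.60440998 -0.04320527  0.115     ] [-0.04508514  0.04362445 -0.003     ] 0.0627356610152209 314.0566544091146
[ 0.60440998 -0.04320527  0.115     ] [ 0.07743118  0.02561317 -0.01      ] 0.08155748235303602 71.69649403729736
[ 0.60440998 -0.04320527  0.115     ] [-0.01610619 -0.07961773 -0.01      ] 0.08123048760112744 191.43625519890873
294 -> 319 [[0, 0.0027, -0.0055, 0], [0, 0.0059, -0.0107, 0], [0, 0.0095, -0.0156, 0], [0, 0.0136, -0.0202, 0], [0, 0.018, -0.0244, 0]]
319 -> 344 [[0, 0.0048, -0.0038, 0], [0, 0.0099, -0.0072, 0], [0, 0.0152, -0.0101, 0], [0, 0.0208, -0.0125, 0], [0, 0.0266, -0.0145, 0]]
344 -> 369 [[0, 0.0059, -0.0014, 0], [0, 0.012, -0.0023, 0], [0, 0.0181, -0.0027, 0], [0, 0.0242, -0.0025, 0], [0, 0.0302, -0.0018, 0]]
369 -> 394 [[0, 0.006, 0.0012, 0], [0, 0.0118, 0.003, 0], [0, 0.0175, 0.0052, 0], [0, 0.023, 0.0079, 0], [0, 0.0282, 0.0111, 0]]
```

Emit:
step_arm --pt "0 0.0027 -0.0055 0" --pt "0 0.0059 -0.0107 0" --pt "0 0.0095 -0.0156 0" --pt "0 0.0136 -0.0202 0" --pt "0 0.018 -0.0244 0"

```text
time: 9.3
tool_pos: [0.5566, 0.0076, 0.1386]
tool_rot: [1.209, 1.21, -1.21]
ft_force: [-2.2, -1.1, 0.2]
gripper_width: 0.0004
```

Emit:
step_arm --pt "0 0.0048 -0.0038 0" --pt "0 0.0088 -0.0065 0" --pt "0 0.0125 -0.0088 0" --pt "0 0.0152 -0.0101 0" --pt "0 0.0162 -0.0106 0"

```text
time: 9.8
tool_pos: [0.5733, 0.0179, 0.1387]
tool_rot: [1.209, 1.209, -1.209]
ft_force: [-2.2, -1.4, -0.0]
gripper_width: 0.0005
```

```bash
python3 - <<'E'
from tab import *
p,d=grab_frame('wrist');print(axis()[1],P(335),get_state()['ft_force'])
cv2.imwrite("pics/w10.png",cv2.resize(p[50:260,200:520,::-1],None,fx=2.5,fy=2.5,interpolation=cv2.INTER_CUBIC)); 
E
```

```text
[0.57330727 0.01791964 0.13869445] [0.57241672 0.01814155] [-1.67136806  0.196924    1.14932619]
```

View pics/w10.png

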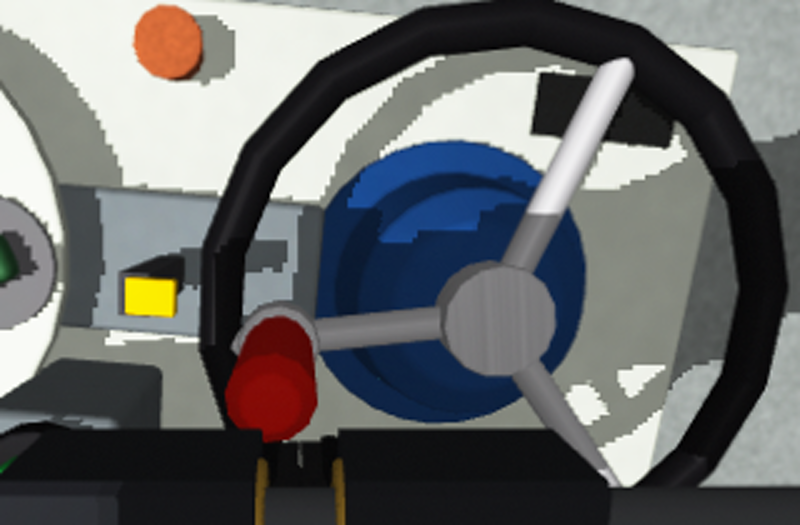

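```bash
cat > ang.py <<'E'
from tab import *
def ang(pts,f,ref):
    c=camera_model('wrist'); h=at_z(c,*f(*pts[0]),.115); print(h.round(4))
    for (x,y),z,o in pts[1:]:
        q=at_z(c,*f(x,y),z)-h; print(np.hypot(*q[:2]).round(4),(np.degrees(np.arctan2(q[0],q[1]))+o).round(2)%360)
E
python3 - <<'E'
from ang import *
f=lambda x,y:(200+x/2.5,50+y/2.5)
ang([(498,317),((330,334),.105,0),((618,68),.105,240),((150,296),.107,0)],f,0)
# initial frame w2
import json
c={k:np.array(v) for k,v in json.load(open('w2.json')).items()}
f=lambda x,y:(220+x/3.4,15+y/3.4); h=at_z(c,*f(466,303),.115)
for (x,y),o in [((325,296),0),((590,115),240),((546,490),120)]:
    q=at_z(c,*f(x,y),.105)-h; print(np.hypot(*q[:2]).round(4),(np.degrees(np.arctan2(q[0],q[1]))+o).round(2)%360)
E
```

```text
[ 0.6046 -0.0442  0.115 ]
0.0524 351.95
0.0819 354.72
0.1098 2.82
0.0545 3.85
0.0833 4.139999999999986
0.0815 3.52
```

Emit:
step_arm --pt "0 0.0025 -0.001 0" --pt "0 0.005 -0.002 0" --pt "0 0.0075 -0.003 0" --pt "0 0.009 -0.0036 0" --pt "0 0.009 -0.0036 0"

```text
time: 10.35
tool_pos: [0.5823, 0.0215, 0.1387]
tool_rot: [1.21, 1.209, -1.209]
ft_force: [-1.2, -0.2, -0.8]
gripper_width: 0.0005
```

```bash
python3 - <<'E'
from tab import *
p,d=grab_frame('wrist');print(axis()[1],get_state()['ft_force'])
cv2.imwrite("pics/w11.png",cv2.resize(p[50:260,200:520,::-1],None,fx=2.5,fy=2.5,interpolation=cv2.INTER_CUBIC)); 
E
```

```text
[0.5823056  0.02145834 0.13879988] [-0.7873217   0.26458823  0.04917053]
```

View pics/w11.png

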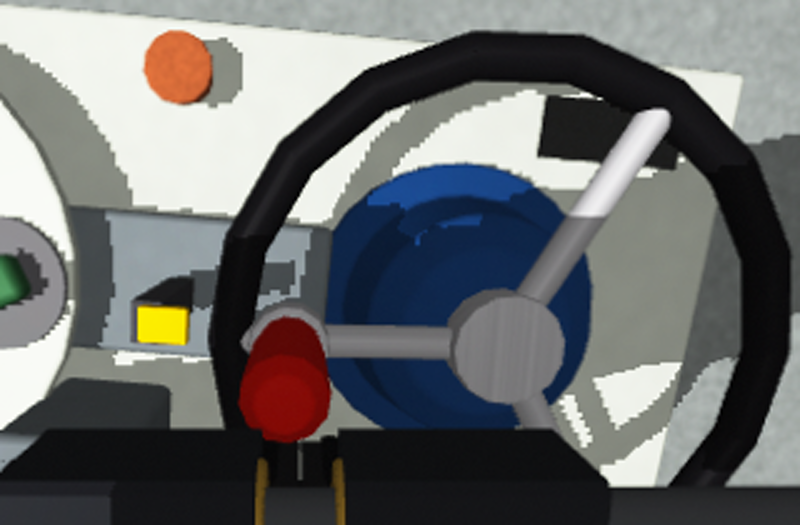

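```bash
python3 - <<'E'
from ang import *
f=lambda x,y:(200+x/2.5,50+y/2.5)
ang([(508,345),((340,341),.105,0),((653,118),.105,240),((162,325),.107,0)],f,0)
E
```

```text
[ 0.6046 -0.0445  0.115 ]
0.0523 359.16
0.0813 1.7900000000000205
0.1102 2.54
```

Emit:
step_arm --pt "0 0.001 -0.0002 0" --pt "0 0.002 -0.0004 0" --pt "0 0.003 -0.0005 0" --pt "0 0.003 -0.0005 0"

```text
time: 10.8
tool_pos: [0.585, 0.0218, 0.1388]
tool_rot: [1.209, 1.209, -1.209]
ft_force: [-0.8, -0.0, 0.5]
gripper_width: 0.0005
```

Emit:
step_arm --pt "0 -0.01 0.002 0" --pt "0 -0.025 0.002 0" --pt "0 -0.045 0.002 0" --pt "0 -0.065 0.002 0" --pt "0 -0.065 0.002 0"

```text
time: 11.3
tool_pos: [0.5179, 0.0195, 0.1394]
tool_rot: [1.21, 1.209, -1.208]
ft_force: [1.1, 0.2, -0.7]
gripper_width: 0.0007
```

```bash
python3 - <<'E'
from tab import *
p,d=grab_frame('wrist');print(axis()[1],get_state()['ft_force'])
cv2.imwrite("pics/w12.png",cv2.resize(p[0:220,100:420,::-1],None,fx=2.5,fy=2.5,interpolation=cv2.INTER_CUBIC)); 
E
```

```text
[0.51961294 0.01972898 0.1396894 ] [ 0.57185153 -0.92283894  0.2695898 ]
```

View pics/w12.png

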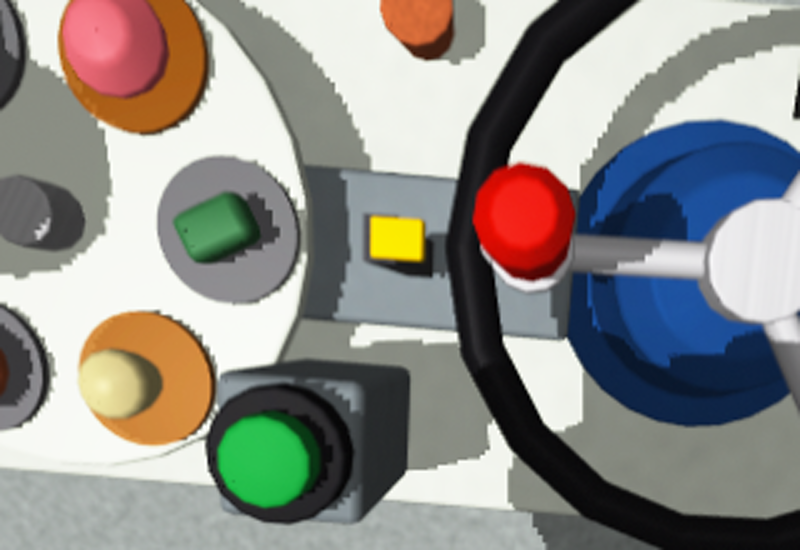

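```bash
python3 - <<'E'
from ang import *
f=lambda x,y:(100+x/2.5,y/2.5)
ang([(765,261),((620,253),.105,0),((524,212),.175,0),((397,240),.107,0)],f,0)
c=camera_model('wrist'); print(at_z(c,*f(268,461),.122),axis()[1])
E
```

```text
[ 0.6048 -0.0441  0.115 ]
0.0421 4.08
0.0692 3.81
0.1101 3.41
[0.54590532 0.10544356 0.122     ] [0.51961294 0.01972898 0.1396894 ]
```

Emit:
step_arm --pt "0 0.006 -0.022 0" --pt "0 0.013 -0.046 0" --pt "0 0.019 -0.069 0" --pt "0 0.0245 -0.0863 0" --pt "0 0.0245 -0.0863 0"

```text
time: 11.85
tool_pos: [0.5459, 0.108, 0.1387]
tool_rot: [1.208, 1.209, -1.206]
ft_force: [0.0, -0.2, -0.8]
gripper_width: 0.0
```

Emit:
step_arm --pt "0.007 0 0 0" --pt "0.013 0 0 0" --pt "0.018 0 0 0" --pt "0.021 0 0 0" --pt "0.021 0 0 0"

```text
time: 12.35
tool_pos: [0.5439, 0.1055, 0.1171]
tool_rot: [1.209, 1.209, -1.211]
ft_force: [-0.3, 0.1, -0.1]
gripper_width: 0.0005
```

```bash
python3 - <<'E'
from tab import *
print(axis()[1],get_state()['ft_force'])
a,_=grab_frame('side');b,_=grab_frame('scene');print(axis()[1],get_state()['ft_force'])
a=cv2.resize(a[120:230,290:390,::-1],(500,550),interpolation=cv2.INTER_CUBIC);b=cv2.resize(b[140:250,350:410,::-1],(300,550),interpolation=cv2.INTER_CUBIC)
cv2.imwrite("pics/b1.png",np.hstack([a,b]))
E
```

```text
[0.54392404 0.10548705 0.11713032] [-0.25625149  0.07677562 -0.13534673]
[0.54444422 0.10583694 0.1178332 ] [-0.57185176  0.64475125 -0.0073843 ]
```

View pics/b1.png

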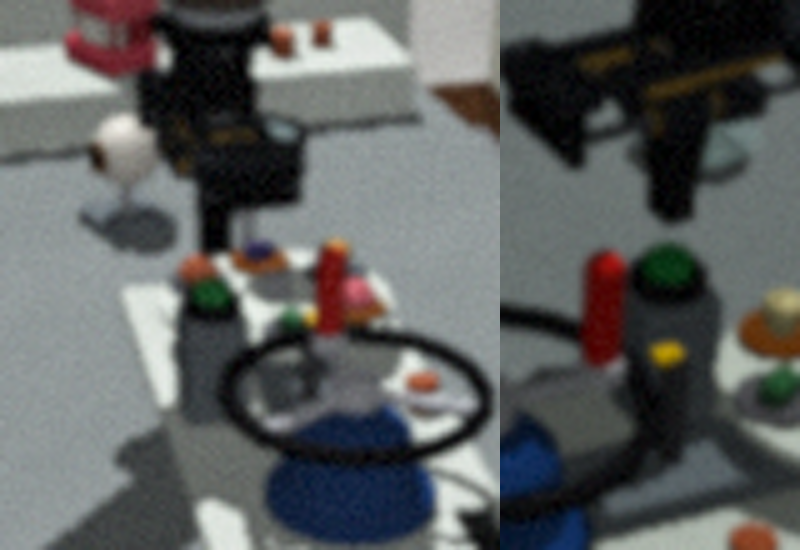

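```bash
python3 - <<'E'
from tab import *
T=axis()[1]
for n in('scene','side','wrist'):
    c=camera_model(n); print(n,proj(c,[T,T+[0,0,.03],[.544,.106,.122]]).round(1))
c=camera_model('wrist')
p,d=grab_frame('wrist'); cv2.imwrite("pics/w13.png",p[:,:,::-1])
p,d=grab_frame('scene'); cv2.imwrite("pics/sc13.png",cv2.resize(p[140:250,330:460,::-1],None,fx=5,fy=5,interpolation=cv2.INTER_CUBIC))
print(d[178:190:2,376:394:2])
E
```

```text
scene [[383.3 191.8]
 [383.8 182.8]
 [383.3 190.5]]
side [[332.4 177.4]
 [332.4 170.1]
 [332.3 176.4]]
wrist [[319.4 224.9]
 [319.4 240.8]
 [319.2 227.4]]
[[1.6802388 1.6838075 1.3707919 1.3567652 1.3499236 1.3569099 1.3593426
  1.684113  1.6771412]
 [1.6780345 1.6745424 1.370748  1.3594862 1.3585173 1.3632373 1.3598157
  1.6796149 1.6763022]
 [1.6606506 1.6713874 1.374891  1.3621922 1.3584055 1.3663741 1.3648171
  1.6643281 1.6589816]
 [1.6549366 1.6588417 1.6536312 1.6530349 1.3616011 1.6518042 1.6503708
  1.6508149 1.6566406]
 [1.6418126 1.6368207 1.6381259 1.6409872 1.6436185 1.6381973 1.6415836
  1.6431211 1.639342 ]
 [1.635094  1.6355224 1.6305417 1.400762  1.4035599 1.6296848 1.6254541
  1.6321342 1.6329857]]
```

View pics/w13.png

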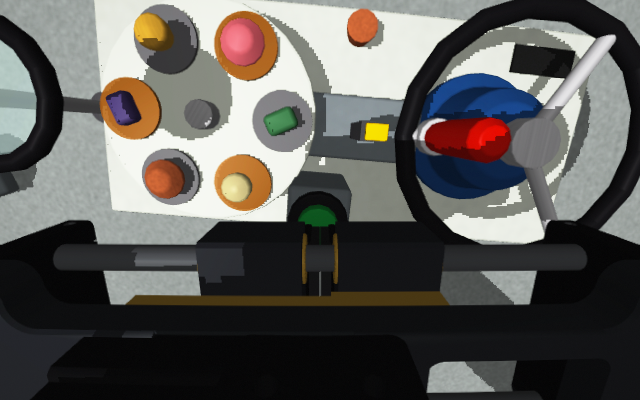

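View pics/sc13.png

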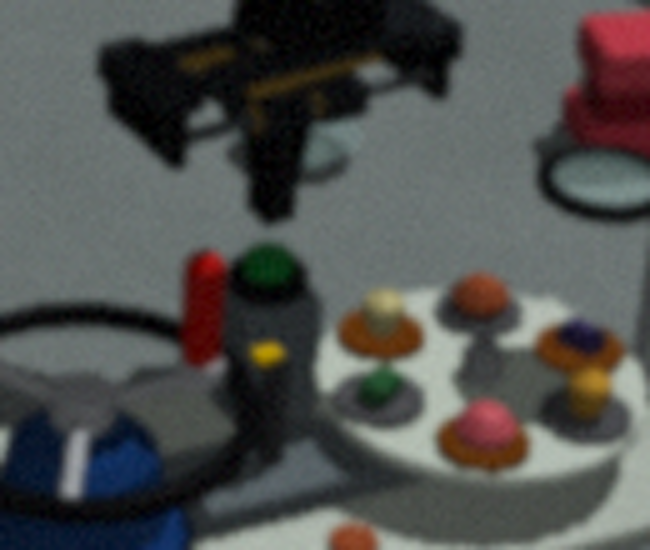

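The fingertip stands about 20 mm above the button (tip near z≈0.142 although the reported TCP is 0.118). I'll compute that from depth and go down in steps, using the force reading and the images.

```bash
python3 - <<'E'
from tab import *
for n,u,v in(('scene',384,183),('side',333,168)):
    p,d=grab_frame(n); c=camera_model(n)
    for k in range(-4,8):
        z=d[v+k,u]; print(n,v+k,(c['origin']+ray(c,u,v+k)*z).round(3))
E
```

```text
scene 179 [0.551 0.101 0.165]
scene 180 [0.554 0.099 0.164]
scene 181 [0.552 0.101 0.16 ]
scene 182 [0.554 0.1   0.157]
scene 183 [0.558 0.097 0.157]
scene 184 [0.553 0.101 0.15 ]
scene 185 [ 0.353  0.236 -0.001]
scene 186 [0.364 0.229 0.003]
scene 187 [0.366 0.227 0.001]
scene 188 [0.534 0.114 0.123]
scene 189 [0.537 0.113 0.121]
scene 190 [0.545 0.108 0.123]
side 164 [0.543 0.095 0.177]
side 165 [ 0.169 -1.209  0.779]
side 166 [0.543 0.093 0.17 ]
side 167 [0.545 0.099 0.163]
side 168 [0.544 0.096 0.161]
side 169 [0.544 0.098 0.156]
side 170 [0.543 0.092 0.155]
side 171 [0.599 0.288 0.056]
side 172 [0.587 0.246 0.072]
side 173 [0.584 0.235 0.072]
side 174 [0.582 0.228 0.072]
side 175 [0.551 0.12  0.121]
```

Emit:
step_arm --pt "0.005 -0.002 0 0" --pt "0.011 -0.004 0 0" --pt "0.016 -0.004 0 0" --pt "0.02 -0.004 0 0" --pt "0.02 -0.004 0 0"

```text
time: 13.15
tool_pos: [0.5398, 0.1059, 0.0968]
tool_rot: [1.208, 1.21, -1.211]
ft_force: [-0.4, -0.0, -0.4]
gripper_width: 0.0005
```

```bash
python3 - <<'E'
from tab import *
print(axis()[1],get_state()['ft_force'])
a,_=grab_frame('side');b,_=grab_frame('scene');print(axis()[1],get_state()['ft_force'])
a=cv2.resize(a[120:220,300:380,::-1],(440,550),interpolation=cv2.INTER_CUBIC);b=cv2.resize(b[140:250,350:420,::-1],(350,550),interpolation=cv2.INTER_CUBIC)
cv2.imwrite("pics/b2.png",np.hstack([a,b]))
E
```

```text
[0.53980998 0.10586579 0.09682674] [-0.4100177  -0.04562645 -0.42374049]
[0.54045634 0.10606271 0.09764635] [ 0.45334232  0.05773851 -0.14273645]
```

View pics/b2.png

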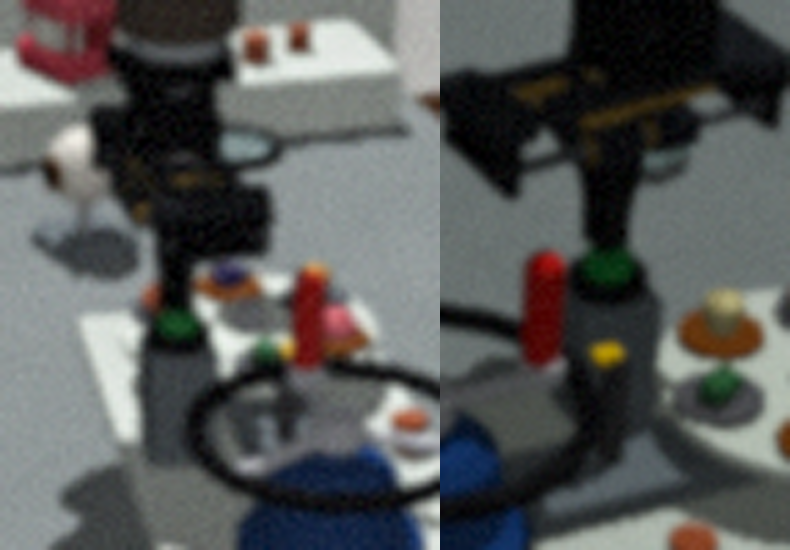

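Emit:
step_arm --pt "0.003 0 0 0" --pt "0.006 0 0 0" --pt "0.008 0 0 0" --pt "0.01 0 0 0" --pt "0.01 0 0 0"

```text
time: 13.75
tool_pos: [0.5403, 0.106, 0.0879]
tool_rot: [1.209, 1.209, -1.209]
ft_force: [-1.0, -0.2, 3.6]
gripper_width: 0.0006
```

Emit:
step_arm --pt "0.001 0 0 0" --pt "0.002 0 0 0" --pt "0.002 0 0 0"

```text
time: 14.05
tool_pos: [0.5404, 0.106, 0.0859]
tool_rot: [1.209, 1.209, -1.209]
ft_force: [-1.3, 0.1, 3.3]
gripper_width: 0.0002
```

Emit:
step_arm --pt "0.001 0 0 0" --pt "0.002 0 0 0" --pt "0.002 0 0 0"

```text
time: 14.35
tool_pos: [0.5404, 0.1061, 0.0846]
tool_rot: [1.209, 1.209, -1.209]
ft_force: [-3.4, 0.7, 8.4]
gripper_width: 0.0003
```

Emit:
step_arm --pt "0.001 0 0 0" --pt "0.0015 0 0 0" --pt "0.0015 0 0 0"

```text
time: 14.65
tool_pos: [0.5405, 0.106, 0.0845]
tool_rot: [1.209, 1.209, -1.208]
ft_force: [-6.4, 0.4, 15.5]
gripper_width: 0.0002
```

```bash
python3 - <<'E'
from tab import *
a,_=grab_frame('side');b,_=grab_frame('scene');print(axis()[1],get_state()['ft_force'])
a=cv2.resize(a[120:220,300:380,::-1],(440,550),interpolation=cv2.INTER_CUBIC);b=cv2.resize(b[140:250,350:420,::-1],(350,550),interpolation=cv2.INTER_CUBIC)
cv2.imwrite("pics/b3.png",np.hstack([a,b]))
E
```

```text
[0.54046542 0.1060525  0.08446489] [-5.76156816 -0.08489272 15.43240267]
```

View pics/b3.png

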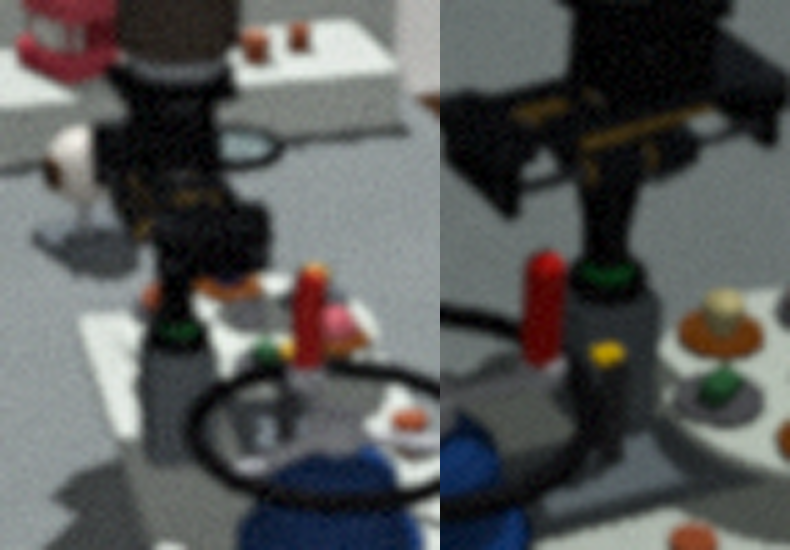

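The button is in: its green top sits down in its collar under the fingertips. The depth, the force and the stop all agree. Now I lift and draw back.

Emit:
step_arm --pt "-0.01 0 0 0" --pt "-0.03 0 0 0" --pt "-0.06 0 0 0" --pt "-0.1 0 0 0" --pt "-0.14 0 0 0"

```text
time: 15.25
tool_pos: [0.54, 0.1059, 0.2227]
tool_rot: [1.208, 1.21, -1.21]
ft_force: [0.8, -0.4, 0.3]
gripper_width: 0.0007
```

Emit:
step_arm --pt "-0.03 -0.02 0 0" --pt "-0.06 -0.04 0 0" --pt "-0.07 -0.05 0 0" --pt "-0.07 -0.05 0 0" --pt "-0.07 -0.05 0 0"

```text
time: 15.75
tool_pos: [0.49, 0.1061, 0.2907]
tool_rot: [1.208, 1.211, -1.211]
ft_force: [0.4, 0.1, -0.3]
gripper_width: 0.0004
```

```bash
python3 - <<'E'
from tab import *
p,_=grab_frame('wrist');print(axis()[1],get_state()['ft_force'])
cv2.imwrite("pics/f1.png",p[:,:,::-1]); p,_=grab_frame('scene'); cv2.imwrite("pics/f2.png",p[:,:,::-1])
E
```

```text
[0.49003295 0.10596709 0.29019307] [ 0.21172727 -0.36601273  0.13085832]
```

View pics/f1.png

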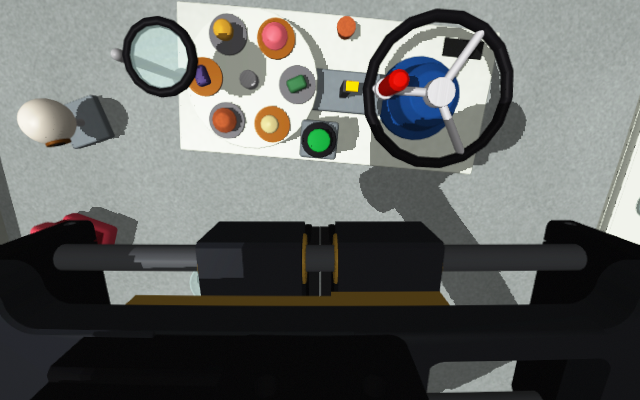

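View pics/f2.png

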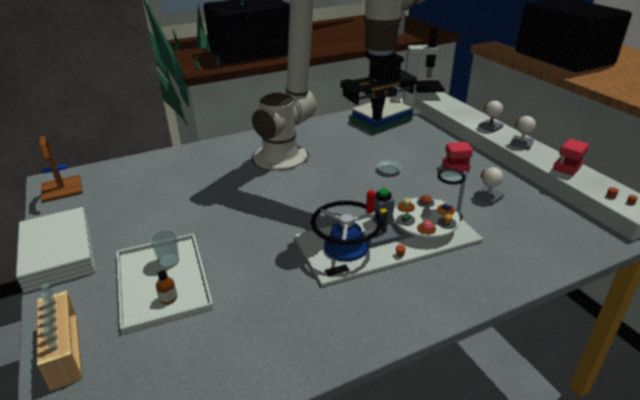

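The handle collar (388,90) lies on the line from the hub (440,93) to the pointer (352,87). The button is out, and the loose things stand at the same pixels as in the first picture.

```bash
python3 -c "
from workcell import *
print(get_state()['time']); print(close_job())"
```

```text
15.85
the job is handed in; nothing more can be done
None
```

I pushed the wheel clockwise through one full turn with the closed fingers, never gripping the handle. I then pressed the lamp button right in, let it go and drew the arm clear. The job was handed in at 15.85 s of the 66 s allowed; no verdict is reported.

- **Wheel:** in the last wrist-camera measurement, before the button press, the handle stood at about 4.0° and the pointer at 3.4°. At the start the handle read 3.85°, so it is well inside the 8.6° tolerance. A picture after drawing back still shows the handle in line with the pointer.
- **Handle force:** the wrist force read no more than about 4 N at any check while I was pushing.
- **Button:** the fingers stopped against a hard limit about 6 mm below first contact, at 15 N, so I take it as fully in. The last picture shows it out again.
- **Other things:** the dish, eye model, teeth model, stopper, beaker and bottle look unmoved in the final scene picture. I compared them by eye and did not measure them.

**One disagreement:** with the fingers closed, their tips stand about 30 mm above the reported TCP. My first press therefore stopped in the air above the button. I found the gap in the side and scene pictures and went down in small steps, watching the force.

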